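# Pack the calibration carrier and close its bail

## Task

Pack the two parts that stand beside the carrier tray into its empty bays, each upright and right down on the bay floor: the large rectangular filter module in the long bay, the finned round load in the squarish bay. Then swing the wire bail over the packed parts until its front bar rests fully home in the two catch forks, and leave it there. The part already in the tray stays in its bay, and the other things on the bench stay where they are.

Things in the scene. Friction and masses are not known exactly. Their poses are not given: they have to be found in the camera images.
- tray: Fixed aluminium tray, origin on the bench under the row of bays; x runs from open front to hinge side, y along the row. Base 5 mm thick, x -60 to 105, y +-130 mm. Three bays in a row, floors 5 mm above the bench, walls 4 mm thick and 14 mm above the floors. Catch forks at x -40, y +-104 and hinge posts at x 80, y +-124 mm, all 92 mm high.
- bay_long (a point): Middle of the floor of the empty long bay, 50 mm (tray x) by 66 mm (tray y) inside; axes as the tray. It is the end bay at tray y = -51 mm.
- bay_round (a point): Middle of the floor of the empty squarish bay for the round load, 50 mm (tray x) by 48 mm (tray y) inside; the middle bay, at tray y = +10 mm; axes as the tray.
- bay_full (a point): Middle of the floor of the third bay, already filled, 50 mm (tray x) by 46 mm (tray y) inside, at tray y = +62 mm; axes as the tray.
- filter_mid (a point): Centre (half-way up) of the large rectangular aluminium filter module standing loose on the bench: 44 mm along its x, 60 mm along its y, 70 mm high in all (a 62 mm block with two 8 mm brass connectors on top), about 0.3 kg. z up.
- load_mid (a point): Centre (half-way up) of the round load standing loose on the bench: finned aluminium cylinder of diameter 42 mm, 70 mm high in all (62 mm body, one 8 mm brass connector on top), about 0.3 kg. z up.
- loaded_mid (a point): Centre (half-way up) of the smaller square module already standing in the third bay: 40 x 40 mm, 66 mm high, loose in the bay. z up.
- bail (a joint): Angle of the wire bail in rad: 0 = closed, level over the tray with its front bar in the catch forks; pi/2 = standing straight up; it starts leaning back past upright, away from the parts (about 1.85 to 2.2, stop at 2.3). The hinge is stiff by friction (about 0.16 N m), so that it stays wherever it is left.
- bail_hinge (a point): Middle of the bail's hinge axis, 82 mm above the bench at tray x = 80 mm; the axis runs along tray y.
- bail_bar (a point): Middle of the bail's front bar: round steel, 9 mm thick, 230 mm long along tray y, on two side arms 120 mm from the hinge axis. A flat strap 14 mm wide, 4 mm thick joins the arms 80 mm from the axis and lies over the parts when closed. At bail angle q the bar is at tray x = 80 - 120 cos q, height 82 + 120 sin q (mm).
- pad: Bystander: small square module 30 x 30 x 34 mm; origin at the centre of its underside.
- puck: Bystander: plain aluminium disc, 40 mm across, 18 mm high; origin at the centre of its underside.
- adapter: Bystander: small brass and steel adapter, 20 mm across, 28 mm high; origin at the centre of its underside.
- capjar: Bystander: clear jar with black cap, 56 mm across, 65 mm high; origin at the centre of its underside.
- wrench: Bystander: open-ended wrench lying flat, 150 mm long, along its x.
- driver: Bystander: screwdriver lying flat, 170 mm long, along its x.
Not all that is in view belongs to the job. Leave any orange or pink look-alike of the part that bears load_mid alone.

How it is judged:
By the outcome, as a careful person would: the job done as asked, in the order asked, and still so for the second after the job is handed in, with the robot touching nothing.
It also fails if it takes over 72 s, if anything falls off the work surface, if the arm or the gripper's body presses on something with over 40 N, if the wrist force passes 120 N, or if a joint passes its speed limit or range.

## Robot

A 6-joint arm with a two-finger parallel gripper is mounted at the origin on the work surface. World frame = base frame: x ahead of the robot, y to its left, z up, the work surface at z = 0. Lengths are in mm, angles in rad, forces in N, time in s.
With the tool pointing down it reaches from about 275 to 750 mm from the base axis. Payload 10.2 kg.
Tool frame: the origin (TCP) lies between the finger pads; the fingertips stand 11 mm ahead of it and the grasp point (between the pads) lies 8 mm behind it (manip.tip_reach is the z of the fingertips in the tool frame, in mm); z points along the fingers, x is the direction in which the jaws open and shut, and the axes are right-handed (so a half turn about z gives the same grasp; the last joint's range is limited). The gripper opens to 88 mm and grips with 3 to 60 N. Pads are 18 mm wide; open, the fingers measure 123 mm over their backs; the gripper's body (75 mm by 187 mm) begins 45 mm behind the grasp point.
Start: joints at [-1.344, 0.313, 1.498, -0, 1.331, -0.223], TCP at [228.251, -472.792, 249.72] pointing down, gripper open.
Joint ranges: [-2.94, 2.94], [-0.97, 2.17], [0.19, 2.56], [-1.23, 4.37], [0.02, 3.11], [-2.88, 2.88]. Speed limits (rad/s): [2.39, 2.39, 3.01, 3.14, 3.14, 3.14].

## Interface

Orientations are given as a unit quaternion [w, x, y, z].
In Python, from bench import manip, viewer, sign_off gives the robot as it stands.
- The arm moves only by the tool play_rows, never from a script. Its argument "plan" is a list of rows, each an object with "slide": the shift along the tool's x, y, z in mm, a list of three; "turn": the turn about the tool's z in degrees; "gripper": the finger opening in mm, from 0 to 88.1. A call has 1 to 5 rows; each row is the pose to reach, as a shift and turn from the pose measured when the call began, along the tool's axes at that moment; what a row does not reach only later rows make up. A row lasts 1/10 s, in which the tool goes at most 50 mm and 8.59 degrees, less where a joint would pass 70% of its speed; a pose out of reach is approached as far as the arm can. A call with a gripper value outside its range is refused whole. The fingers move at their own pace and stop on an object; "newtons" is the grip in N (left out, the last holds). Time passes only in rows, so rows that repeat a pose let the fingers close. It gives the time, the measured TCP pose, the force and the opening at its end, in the units of the state.
- manip.observe(): the state, without advancing time (a new reading comes with each control period).
- viewer.capture(name): name is "scene" or "top" or "wrist"; returns a dict with "img" (384x512x3 uint8, red, green, blue), "vfov" (degrees; the focal length in pixels is half the picture's height over the tangent of half this angle, whatever the lens; pixels are square), "cx", "cy" (the principal point, pixels), "R" (3x3) and "t" (3): a world point X has camera coordinates R X + t; the wrist camera has in their place "tool_from_camera" (4x4, takes a point from camera to tool coordinates, whose origin is the TCP and whose axes are the tool frame's). Camera axes: x right, y down, z forward; pixel columns grow to the right and rows downward; lengths in mm; the calibration is good to about 2 mm. The wrist camera is an equidistant fisheye: a pixel r from the principal point sees the ray r / f radians off the axis. A picture is of the moment at which its call begins: read the wrist's pose just before it. There is no depth.
- sign_off(): hands the job in, once; it reports no verdict.
The state is a dict: "time_s": time; "joints": joint angles; "dq": joint speeds; "tau": joint torques, N m; "ee_pos": TCP position; "tcp_rot": TCP orientation; "wrist_force": force on the tool from outside, world axes, zero at the start; "moment": the same for the moment, N m; "gripper_width": finger opening in mm.
Only numpy, scipy, OpenCV 4.12 (cv2) and the standard library are available. Lean on these libraries where they do the work, as an engineer would, in place of code of your own. Each camera call takes 0.05 s, during which the arm holds its last target.

## Working session

There is one attempt and no reset: what is moved stays moved. The work goes in short steps, Python scripts to look and compute and a tool call to move; the robot and the scene stay as the last step left them, time stands still between calls to the robot, and variables do not carry over. Pictures are saved under pics/ and viewed, and the job is handed in when it is done.

Besides the shell and the picture viewer there is one more tool, called as name([rows], argument=value, ...), one row to a line, values as JSON. play_rows: Moves the arm, as the interface text tells. Its arguments: {"type":"object","properties":{"plan":{"type":"array","items":{"type":"object","properties":{"slide":{"type":"array","items":{"type":"number"}},"turn":{"type":"number"},"gripper":{"type":"number"}}}},"newtons":{"type":"number"}},"required":["plan"]}

```bash
ls; mkdir -p pics
python3 - <<'E'
from bench import manip, viewer
import cv2
print(manip.observe())
for n in("scene","top","wrist"):
    c=viewer.capture(n); cv2.imwrite(f"pics/{n}0.png",c["img"][:,:,::-1]); print(n,{k:v for k,v in c.items() if k!="img"})
E
```

```text
pics
{'time_s': 0.0, 'joints': array([-1.34442361e+00,  3.13426565e-01,  1.49842716e+00, -1.80304555e-05,
        1.33098887e+00, -2.23406564e-01]), 'dq': array([ 0.00070268,  0.00130036, -0.00041516, -0.00068278, -0.00219461,
        0.00121682]), 'tau': array([ 1.30794186e-03, -4.02207971e+01, -2.52272969e+01,  6.95217331e-02,
        3.52795771e-02, -9.32282092e-05]), 'ee_pos': array([ 228.18182557, -472.56433384,  249.17678698]), 'tcp_rot': array([-4.35063177e-04,  8.46985856e-01, -5.31615057e-01, -4.48756683e-04]), 'wrist_force': array([-0.61649892, -0.66349775,  0.18462678]), 'moment': array([-0.0132075 ,  0.00192823,  0.01518643]), 'gripper_width': 88.08366428487616}
scene {'vfov': 49.56280524171519, 'cx': 253.29873383451857, 'cy': 191.87620054361088, 'R': array([[ 0.59524622,  0.80350953,  0.00737417],
       [ 0.47322555, -0.3431229 , -0.81137184],
       [-0.64941476,  0.48645566, -0.58448384]]), 't': array([-300.36804531, -164.1447907 , 1509.11429813])}
top {'vfov': 48.66427263443326, 'cx': 256.4484169492441, 'cy': 196.351467821292, 'R': array([[ 0.02571788, -0.99966678,  0.00221725],
       [-0.98667044, -0.02573993, -0.16068263],
       [ 0.16068616,  0.00194472, -0.98700364]]), 't': array([ -31.49775022,  500.60630558, 1217.41623459])}
wrist {'vfov': 65.70646984690485, 'cx': 254.36340116588494, 'cy': 187.2796713762072, 'tool_from_camera': array([[ 9.99999654e-01,  8.24382660e-04,  1.09691447e-04,
         7.65888459e-01],
       [-8.20303803e-04,  9.56030005e-01,  2.93267722e-01,
        -7.66192003e+01],
       [ 1.36896510e-04, -2.93267711e-01,  9.56030351e-01,
        -1.34906015e+02],
       [ 0.00000000e+00,  0.00000000e+00,  0.00000000e+00,
         1.00000000e+00]])}
```

View pics/scene0.png

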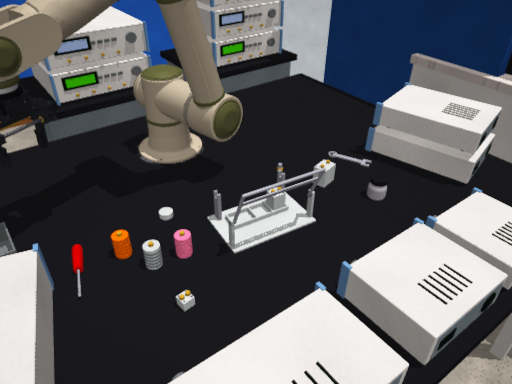

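View pics/top0.png

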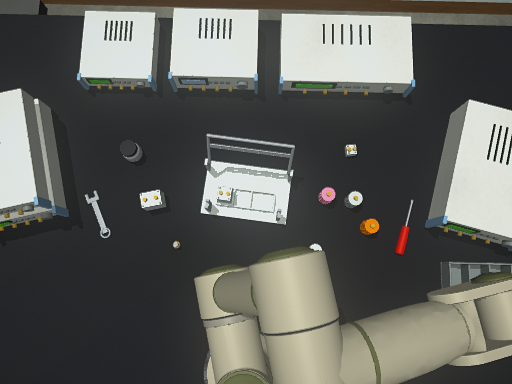

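View pics/wrist0.png

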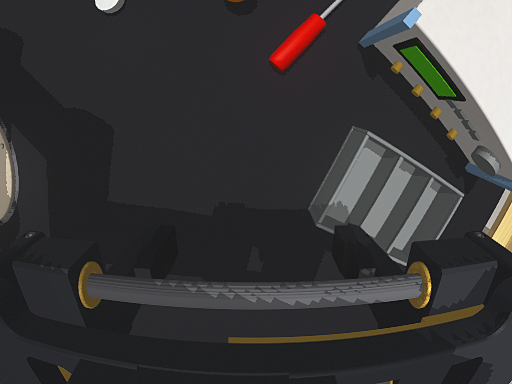

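The scene view shows the tray with its leaning bail near (262,205). The round load is at (152,255), with pink (183,243) and orange (122,243) look-alikes beside it. The filter is at (325,173).
In the top view the filter is at (151,199), the white load at (355,199), and the tray corners span roughly (201–293, 163–223). I'll enlarge these regions to measure.

Run:
```python
import cv2
t=cv2.imread("pics/top0.png"); s=cv2.imread("pics/scene0.png")
cv2.imwrite("pics/z1.png",cv2.resize(t[125:235,190:310],None,fx=6,fy=5.4,interpolation=cv2.INTER_CUBIC) if 0 else cv2.resize(t[125:235,190:310],None,fx=5,fy=5,interpolation=cv2.INTER_CUBIC))
a=cv2.resize(t[175:225,125:180],None,fx=7,fy=7,interpolation=cv2.INTER_CUBIC)
b=cv2.resize(t[175:225,310:365],None,fx=7,fy=7,interpolation=cv2.INTER_CUBIC)
cv2.imwrite("pics/z2.png",cv2.hconcat([a,b]))
cv2.imwrite("pics/z3.png",cv2.resize(s[150:260,200:345],None,fx=5,fy=5,interpolation=cv2.INTER_CUBIC))
```

```text
(no output)
```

View pics/z1.png

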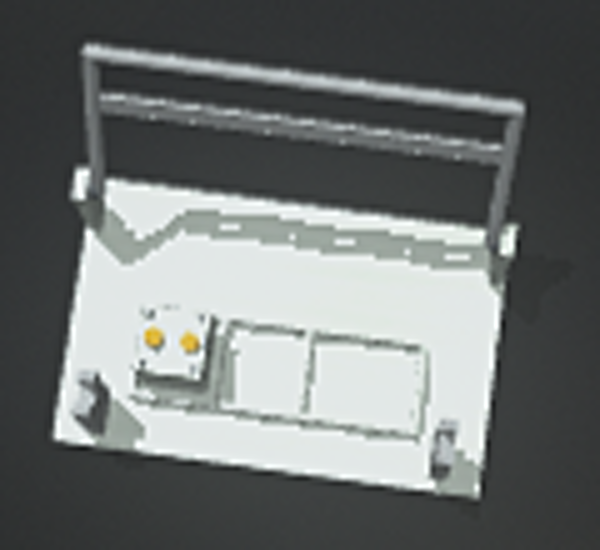

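View pics/z2.png

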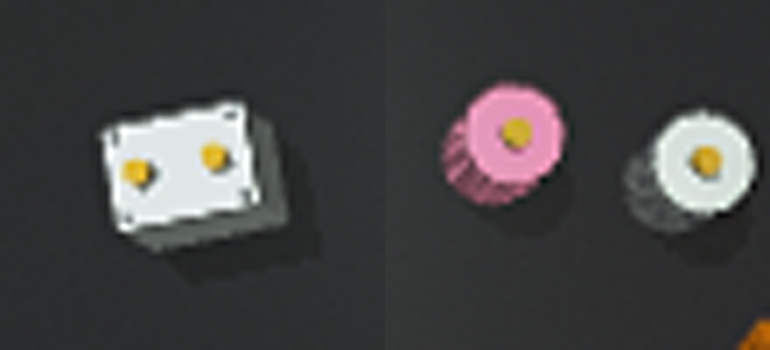

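View pics/z3.png

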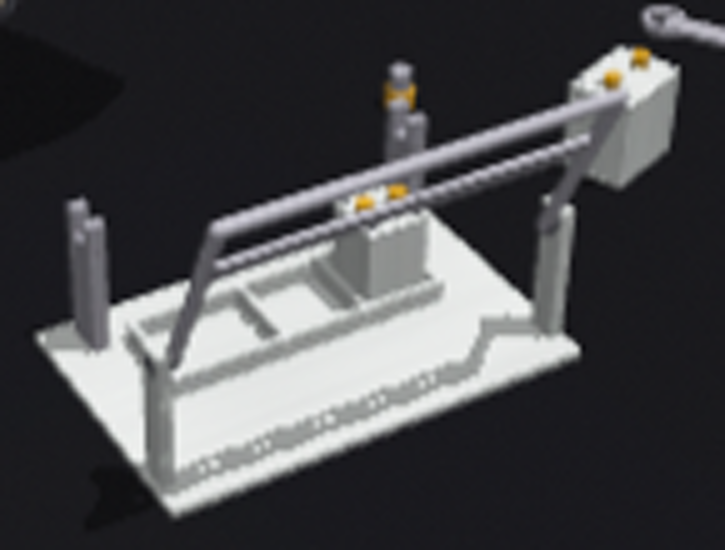

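The zooms show the front tray corners at about (55,440) and (480,497) in z1, with the bays in order full, round, long from left to right. The filter top is a clean rectangle and the white load has a clean top disc. Next I'll get positions by ray casting.

```bash
cat > h.py <<'E'
import numpy as np,cv2
from bench import manip, viewer
from scipy.spatial.transform import Rotation as Ro
def f_of(c): return 192/np.tan(np.radians(c["vfov"]/2))
def cast(c,uv,z):
    """fixed pinhole camera: pixel -> world on plane z"""
    uv=np.atleast_2d(uv).astype(float);f=f_of(c)
    d=np.c_[(uv[:,0]-c["cx"])/f,(uv[:,1]-c["cy"])/f,np.ones(len(uv))]@c["R"]
    o=-c["R"].T@c["t"]; return o+d*((z-o[2])/d[:,2])[:,None]
def proj(c,X):
    X=np.atleast_2d(X)@c["R"].T+c["t"];f=f_of(c)
    return np.c_[c["cx"]+f*X[:,0]/X[:,2],c["cy"]+f*X[:,1]/X[:,2]]
def wpose(s):
    q=s["tcp_rot"];return Ro.from_quat([q[1],q[2],q[3],q[0]]).as_matrix(),np.array(s["ee_pos"])
def wcast(c,s,uv,z):
    uv=np.atleast_2d(uv).astype(float);f=f_of(c)
    p=(uv-[c["cx"],c["cy"]]);r=np.hypot(*p.T);th=r/f
    d=np.c_[p*(np.sin(th)/np.maximum(r,1e-9))[:,None],np.cos(th)]
    T=c["tool_from_camera"];R,t=wpose(s)
    d=d@T[:3,:3].T@R.T;o=R@T[:3,3]+t
    return o+d*((z-o[2])/d[:,2])[:,None]
def wproj(c,s,X):
    T=c["tool_from_camera"];R,t=wpose(s)
    X=(np.atleast_2d(X)-t)@R;X=(X-T[:3,3])@T[:3,:3];f=f_of(c)
    r=np.hypot(X[:,0],X[:,1]);th=np.arctan2(r,X[:,2])
    return np.c_[c["cx"]+f*th*X[:,0]/r,c["cy"]+f*th*X[:,1]/r]
E
python3 - <<'E'
from h import *
c=viewer.capture("top");im=c["img"].astype(int)
S=im.max(2)-im.min(2);V=im.min(2)
def blob(x0,y0,x1,y1,thr):
    m=np.zeros(V.shape,np.uint8);m[y0:y1,x0:x1]=(V[y0:y1,x0:x1]>thr)*255
    cs,_=cv2.findContours(m,0,2);return max(cs,key=cv2.contourArea)
# tray
k=blob(195,150,300,230,150);r=cv2.minAreaRect(k)
# front edge
print("tray rect",r, cv2.boxPoints(r).round(1).tolist())
print(cast(c,cv2.boxPoints(r),5).round(1))
fb=np.array([[190+55/5,125+440/5],[190+480/5,125+497/5]]);print("front",cast(c,fb,5).round(1))
w=np.array([[225,325],[428,348],[420,437],[132,402],[310,335],[305,410]])/5+[190,125];print("walls",cast(c,w,19).round(1))
for n,b,thr in(("filter",(135,180,170,212),150),("load",(340,180,366,212),150)):
    k=blob(*b,thr);r=cv2.minAreaRect(k);print(n,r,cv2.contourArea(k));P=cast(c,cv2.boxPoints(r),62);print(P.round(1).tolist(),P.mean(0).round(1))
    P=cast(c,k[:,0],62)[:,:2].astype(np.float32);print(cv2.minEnclosingCircle(P),cv2.minAreaRect(P))
# brass
hsv=cv2.cvtColor(c["img"],cv2.COLOR_RGB2HSV);m=cv2.inRange(hsv,(15,120,90),(32,255,255))
n,_,st,ce=cv2.connectedComponentsWithStats(m)
for i in range(1,n):
    if st[i,4]>=4 and ce[i][1]>130 and ce[i][1]<240 and 110<ce[i][0]<380: print("brass",ce[i].round(1),st[i,4],cast(c,ce[i],70)[0].round(1))
E
```

```text
tray rect ((246.0227508544922, 191.89923095703125), (85.57758331298828, 53.2545051574707), 7.523820877075195) [[200.10000610351562, 212.6999969482422], [207.10000610351562, 159.89999389648438], [291.8999938964844, 171.10000610351562], [285.0, 223.89999389648438]]
[[ 452.5  150.7    5. ]
 [ 617.1  136.9    5. ]
 [ 588.6 -125.6    5. ]
 [ 425.1 -106.6    5. ]]
front [[ 451.6  148.     5. ]
 [ 423.7 -109.7    5. ]]
walls [[522.5  46.8  19. ]
 [511.6 -76.1  19. ]
 [457.4 -72.3  19. ]
 [474.1 101.   19. ]
 [517.7  -4.7  19. ]
 [472.   -3.   19. ]]
filter ((150.2884521484375, 198.4423065185547), (14.316476821899414, 20.39607810974121), 78.69007110595703) 254.0
[[497.5, 324.0, 62.0], [510.8, 266.5, 62.0], [469.7, 255.8, 62.0], [456.5, 313.0, 62.0]] [483.6 289.8  62. ]
((483.48150634765625, 289.12249755859375), 34.46488571166992) ((483.6125183105469, 289.7527160644531), (42.472347259521484, 58.329071044921875), 13.070487022399902)
load ((354.7500305175781, 197.75001525878906), (13.435027122497559, 12.727920532226562), 45.0) 131.5
[[501.1, -277.8, 62.0], [528.5, -304.3, 62.0], [501.1, -331.7, 62.0], [473.9, -305.2, 62.0]] [ 501.1 -304.8   62. ]
((500.8922119140625, -305.5553894042969), 20.47910499572754) ((501.1493835449219, -304.770751953125), (38.75152587890625, 38.02267074584961), 45.14051055908203)
brass [348.9 148.7] 9 [ 645.9 -287.3   70. ]
brass [354.5 148. ] 10 [ 648.4 -303.9   70. ]
brass [220. 192.] 9 [506.5  87.3  70. ]
brass [227.7 193.1] 9 [503.8  65.   70. ]
brass [328.3 193.5] 14 [ 510.2 -226.4   70. ]
brass [155. 197.] 9 [486.9 274.5  70. ]
brass [355.5 197.5] 12 [ 500.6 -305.1   70. ]
brass [144.2 199. ] 10 [480.3 305.2  70. ]
brass [369.7 225.8] 209 [ 419.6 -344.9   70. ]
```

```bash
cat >> h.py <<'E'
def go(x,y,z,yaw):
    s=manip.observe();R,t=wpose(s);cur=np.degrees(np.arctan2(R[1,0],R[0,0]))
    d=R.T@(np.array([x,y,z])-t);dy=(yaw-cur+180)%360-180
    print("t",round(s["time_s"],2),"pos",t.round(1),"yaw",round(cur,2),"F",s["wrist_force"].round(1),"w",round(s["gripper_width"],1))
    print("slide",d.round(1).tolist(),"turn",round(-dy,2))
E
python3 -c "
from h import *
go(501,-305,180,-6.2)"
```

```text
t 0.2 pos [ 228.2 -472.7  249.4] yaw -64.23 F [ 0.8 -0.1 -0.8] w 88.2
slide [-32.4, -318.5, 69.5] turn -58.03
```

play_rows([
  {"slide": [-32,-318,70],"turn": -58,"gripper": 88},
  {"slide": [-32,-318,70],"turn": -58,"gripper": 88},
  {"slide": [-32,-318,70],"turn": -58,"gripper": 88},
  {"slide": [-32,-318,70],"turn": -58,"gripper": 88},
  {"slide": [-32,-318,70],"turn": -58,"gripper": 88},
])

```text
time_s: 0.7
ee_pos: [437.8, -343.7, 195.6]
tcp_rot: [-0.0, 0.983, -0.181, -0.0]
wrist_force: [0.4, -1.3, 1.2]
gripper_width: 88.1
```

```bash
python3 -c "
from h import *
go(501,-305,180,-6.2)"
```

```text
t 0.7 pos [ 437.8 -343.7  195.6] yaw -20.91 F [ 0.4 -1.3  1.2] w 88.1
slide [45.2, -58.7, 15.6] turn -14.71
```

play_rows([
  {"slide": [45,-59,15],"turn": -14.7,"gripper": 88},
  {"slide": [45,-59,15],"turn": -14.7,"gripper": 88},
  {"slide": [45,-59,15],"turn": -14.7,"gripper": 88},
  {"slide": [45,-59,15],"turn": -14.7,"gripper": 88},
])

```text
time_s: 1.1
ee_pos: [500.7, -304.6, 180.4]
tcp_rot: [-0.0, 0.999, -0.055, -0.0]
wrist_force: [0.2, 0.6, -0.0]
gripper_width: 87.9
```

```bash
python3 -c "
from h import *
go(501,-305,180,-6.2)
s=manip.observe();c=viewer.capture('wrist');cv2.imwrite('pics/w1.png',c['img'][:,:,::-1])
print(wproj(c,s,[[501,-305,62],[501,-305,70],[510,-226,62]]))
c=viewer.capture('top');cv2.imwrite('pics/t1.png',c['img'][:,:,::-1])
"
```

```text
t 1.1 pos [ 500.7 -304.6  180.4] yaw -6.26 F [ 0.2  0.6 -0. ] w 87.9
slide [0.3, 0.4, 0.4] turn -0.06
[[253.58725096 185.57720169]
 [253.54598355 188.23118733]
 [254.01013742  94.77831275]]
```

View pics/w1.png

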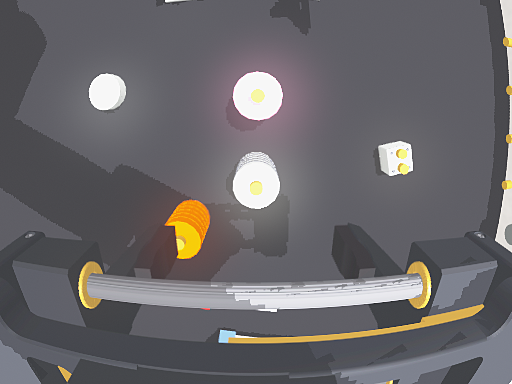

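The wrist view shows the white load's top at (256,185) with its brass at (256,188). Pink is above it at (257,96), and orange is clear of the fingers at (187,230).

```bash
cat > wl.py <<'E'
from h import *
s=manip.observe();c=viewer.capture('wrist')
hsv=cv2.cvtColor(c["img"],cv2.COLOR_RGB2HSV);m=cv2.inRange(hsv,(18,60,150),(35,255,255))
n,_,st,ce=cv2.connectedComponentsWithStats(m)
for i in range(1,n):
    if st[i,4]>30: print("brass",ce[i].round(1),st[i,4],wcast(c,s,ce[i],70)[0].round(1))
E
python3 wl.py; python3 -c "
from h import *
go(0,0,0,-6.2)
import cv2
s=manip.observe();c=viewer.capture('wrist');g=(c['img'].min(2)>175).astype(np.uint8)*255
g[:,:200]=0;g[:,320:]=0;g[:130]=0;g[230:]=0
g=cv2.morphologyEx(g,cv2.MORPH_CLOSE,np.ones((9,9)))
k=max(cv2.findContours(g,0,2)[0],key=cv2.contourArea)
P=wcast(c,s,k[:,0],62)[:,:2].astype(np.float32)
print(cv2.boundingRect(k),cv2.fitEllipse(P),cv2.minEnclosingCircle(P))
"
```

```text
brass [506.9  40.6] 80 [ 788.1 -171.7   70. ]
brass [508.8  88.9] 48 [ 785.2 -225.3   70. ]
brass [257.7  94.1] 139 [ 512.7 -226.8   70. ]
brass [508.6 137. ] 52 [ 785.7 -278.4   70. ]
brass [401.2 151.9] 90 [ 637.9 -286.5   70. ]
brass [403.1 166.9] 94 [ 640.1 -300.8   70. ]
brass [506.7 183.1] 82 [ 789.8 -332.    70. ]
brass [256.3 186.4] 149 [ 503.  -304.7   70. ]
brass [185.8 233.7] 939 [ 432.7 -343.3   70. ]
brass [197.8 204. ] 48 [ 449.4 -315.2   70. ]
brass [420.9 284. ] 577 [ 677.6 -440.9   70. ]
brass [ 87.8 284.5] 571 [ 298.9 -400.1   70. ]
brass [368.9 328.6] 1633 [ 617.3 -494.8   70. ]
brass [ 64.8 373. ] 92 [ 157.3 -587.8   70. ]
t 1.25 pos [ 500.1 -305.6  181. ] yaw -6.36 F [ 0.  -1.3  0.2] w 88.2
slide [-530.9, -248.3, 181.0] turn -0.16
(233, 151, 47, 56) ((503.3829040527344, -301.8696594238281), (40.247642517089844, 52.45936965942383), 173.83714294433594) ((503.2610778808594, -300.7421875), 25.81889533996582)
```

```bash
python3 -c "
from h import *
go(503,-305,40,-6.2)"
```

```text
t 1.3 pos [ 500.2 -305.5  181. ] yaw -6.35 F [ 0.6  0.1 -0.2] w 88.1
slide [2.7, -0.8, 141.0] turn -0.15
```

play_rows([
  {"slide": [2.7,-0.5,40],"turn": 0,"gripper": 76},
  {"slide": [2.7,-0.5,80],"turn": 0,"gripper": 76},
  {"slide": [2.7,-0.5,115],"turn": 0,"gripper": 76},
  {"slide": [2.7,-0.5,141],"turn": 0,"gripper": 70},
  {"slide": [2.7,-0.5,141],"turn": 0,"gripper": 60},
])

```text
time_s: 1.8
ee_pos: [501.0, -304.8, 37.2]
tcp_rot: [-0.002, 0.998, -0.056, -0.002]
wrist_force: [-0.7, 0.4, 0.3]
gripper_width: 63.7
```

play_rows([
  {"slide": [0,0,0],"turn": 0,"gripper": 35},
  {"slide": [0,0,0],"turn": 0,"gripper": 35},
  {"slide": [0,0,0],"turn": 0,"gripper": 35},
  {"slide": [0,0,0],"turn": 0,"gripper": 35},
  {"slide": [0,0,0],"turn": 0,"gripper": 35},
], newtons=25)

```text
time_s: 2.3
ee_pos: [501.5, -305.5, 38.8]
tcp_rot: [-0.001, 0.998, -0.056, -0.001]
wrist_force: [-2.8, -1.6, 7.5]
gripper_width: 41.5
```

play_rows([
  {"slide": [0,0,-40],"turn": 0,"gripper": 35},
  {"slide": [0,0,-80],"turn": 0,"gripper": 35},
  {"slide": [0,0,-120],"turn": 0,"gripper": 35},
  {"slide": [0,0,-120],"turn": 0,"gripper": 35},
])

```text
time_s: 2.7
ee_pos: [503.4, -307.0, 164.5]
tcp_rot: [0.002, 0.998, -0.056, 0.003]
wrist_force: [-0.2, -0.2, -1.6]
gripper_width: 41.2
```

```bash
python3 -c "
from h import *
from scipy.optimize import least_squares
go(498.6,23,165,-6.2)
c=viewer.capture('top')
uv=np.array([[208,135.2],[294.4,146.6]])
o=np.array([497.5,13]);a=np.radians(-6.2);X=np.array([np.cos(a),np.sin(a)]);Y=np.array([-np.sin(a),np.cos(a)])
def B(q): 
  p=[];
  for y in(115,-115): p.append([*(o+X*(80-120*np.cos(q))+Y*y),82+120*np.sin(q)])
  return np.array(p)
r=least_squares(lambda v:(proj(c,B(v[0]))-uv).ravel(),[2.]);print(r.x,r.fun)
"
```

```text
t 2.7 pos [ 503.4 -307.   164.5] yaw -6.44 F [-0.2 -0.2 -1.6] w 41.2
slide [-41.8, -327.4, -2.0] turn -0.24
[1.98950438] [ 0.37770415  0.12454264 -0.3022892  -0.06030765]
```

play_rows([
  {"slide": [-42,-327,-2],"turn": 0,"gripper": 35},
  {"slide": [-42,-327,-2],"turn": 0,"gripper": 35},
  {"slide": [-42,-327,-2],"turn": 0,"gripper": 35},
  {"slide": [-42,-327,-2],"turn": 0,"gripper": 35},
  {"slide": [-42,-327,-2],"turn": 0,"gripper": 35},
])

```text
time_s: 3.25
ee_pos: [497.3, -53.6, 160.4]
tcp_rot: [0.0, 0.998, -0.056, -0.001]
wrist_force: [0.9, 0.7, -2.1]
gripper_width: 41.6
```

play_rows([
  {"slide": [-10,-80,0],"turn": 0,"gripper": 35},
  {"slide": [-10,-80,0],"turn": 0,"gripper": 35},
  {"slide": [-10,-80,0],"turn": 0,"gripper": 35},
  {"slide": [-10,-80,0],"turn": 0,"gripper": 35},
])

```text
time_s: 3.65
ee_pos: [495.9, 27.3, 159.3]
tcp_rot: [0.0, 0.998, -0.056, -0.002]
wrist_force: [0.1, -0.4, -2.3]
gripper_width: 41.4
```

```bash
python3 -c "
from h import *
go(498.6,23,165,-6.2)
s=manip.observe();c=viewer.capture('wrist');cv2.imwrite('pics/w2.png',c['img'][:,:,::-1])
"
```

```text
t 3.65 pos [495.9  27.3 159.3] yaw -6.39 F [ 0.1 -0.4 -2.3] w 41.4
slide [3.2, 4.0, -5.7] turn -0.19
```

View pics/w2.png

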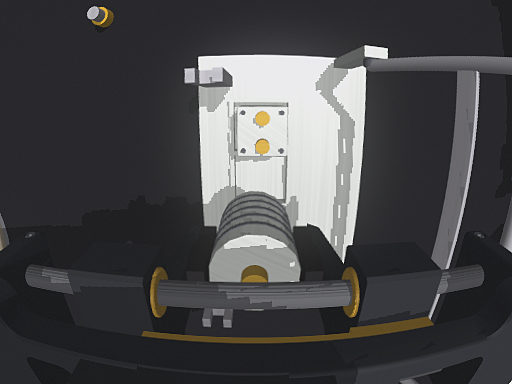

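The load hangs straight in the gripper. In view are the tray front edge (column ~200), the far tray end (row ~57) and the bay walls (columns ~232 and ~287).

```bash
python3 -c "
import cv2
i=cv2.imread('pics/w2.png');cv2.imwrite('pics/w2z.png',cv2.resize(i[40:240,180:380],None,fx=3,fy=3,interpolation=cv2.INTER_NEAREST))
"
```

```text
(no output)
```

View pics/w2z.png

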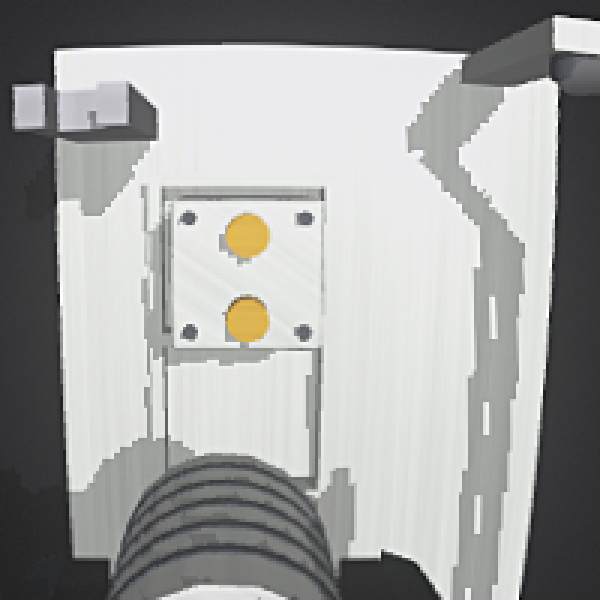

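```bash
cat > tr.py <<'E'
from h import *
def L(c,s,px,z):return wcast(c,s,px,z)[:,:2]
E
python3 -c "
from h import *
s=manip.observe();c=viewer.capture('wrist')
z=lambda P:np.array(P)/3+[180,40]
F=wcast(c,s,z([[57,60],[62,200],[68,400],[74,540]]),5)
E=wcast(c,s,z([[100,47],[240,45],[400,48]]),5)
Bk=wcast(c,s,z([[557,130],[549,300],[535,450],[522,580]]),5)
for P in(F,E,Bk): print(P[:,:2].round(1).tolist())
a=np.radians(-6.4)
for a in np.radians([-6.2,-6.4,-6.6,-7]):
  X=np.array([np.cos(a),np.sin(a)]);Y=np.array([-np.sin(a),np.cos(a)])
  f=F[:,:2]@X;e=E[:,:2]@Y;b=Bk[:,:2]@X
  ox=(f.mean()+60+b.mean()-105)/2;oy=e.mean()-130
  print(np.degrees(a),f.round(1),e.round(1),b.round(1),b.mean()-f.mean(),'o',(X*ox+Y*oy).round(1),'bay',(X*ox+Y*(oy+10)).round(1))
  W=wcast(c,s,z([[167,360],[167,460],[316,360],[316,460]]),19)[:,:2]@X-ox;print('wall x',W.round(1))
  Br=wcast(c,s,z([[248,236],[248,320]]),71)[:,:2];print('brass loaded',Br@X-ox,Br@Y-oy)
"; python3 wl.py | head -30
```

```text
[[456.6, 146.7], [452.6, 100.6], [444.8, 33.9], [438.4, -17.1]]
[[471.0, 148.8], [515.4, 143.6], [566.6, 138.5]]
[[617.9, 108.9], [611.2, 51.2], [604.8, -1.9], [600.3, -52.7]]
-6.2 [438.1 439.  438.5 437.7] [198.8 198.5 198.9] [602.5 602.1 601.5 602.4] 163.800819899801 o [502.2  14.5] bay [503.3  24.5]
wall x [-24.3 -25.   22.7  23.5]
brass loaded [-0.03909152 -0.02140868] [71.84153763 50.50792136]
-6.4 [437.4 438.5 438.2 437.5] [200.4 200.2 200.8] [601.9 601.7 601.3 602.4] 163.87687855921638 o [502.1  14.6] bay [503.2  24.5]
wall x [-24.3 -24.9  22.8  23.7]
brass loaded [-0.17004845 -0.07789751] [71.83701975 50.50359519]
-6.6 [436.7 438.  437.9 437.4] [201.9 201.9 202.7] [601.3 601.3 601.  602.3] 163.95094043058293 o [502.   14.6] bay [503.2  24.5]
wall x [-24.3 -24.7  22.8  23.8]
brass loaded [-0.30072916 -0.13411123] [71.83321058 50.50023765]
-7.0 [435.3 436.9 437.3 437.2] [205.1 205.4 206.5] [600.  600.4 600.5 602.2] 164.09307022382848 o [501.8  14.6] bay [503.   24.5]
wall x [-24.2 -24.5  22.8  24.1]
brass loaded [-0.56125553 -0.24571063] [71.8277185  50.49642864]
brass [101.4  15.5] 73 [390.3 192.4  70. ]
brass [261.2 116.7] 170 [509.2  87.1  70. ]
brass [261.2 144.8] 171 [506.9  65.7  70. ]
brass [253.8 277.9] 68 [487.7 -52.3  70. ]
brass [151.7 300.8] 33 [382.7 -73.6  70. ]
brass [356.8 300.9] 50 [585.8 -96.2  70. ]
```

```bash
python3 -c "
from h import *
go(503.2,24.2,85,-6.4)
"
```

```text
t 3.8 pos [496.3  25.9 159.9] yaw -6.56 F [-0.1  0.4 -1.6] w 41.6
slide [7.2, 0.9, 74.9] turn -0.16
```

play_rows([
  {"slide": [7.2,0.9,0],"turn": -0.2,"gripper": 35},
  {"slide": [7.2,0.9,25],"turn": -0.2,"gripper": 35},
  {"slide": [7.2,0.9,50],"turn": -0.2,"gripper": 35},
  {"slide": [7.2,0.9,75],"turn": -0.2,"gripper": 35},
  {"slide": [7.2,0.9,75],"turn": -0.2,"gripper": 35},
])

```text
time_s: 4.3
ee_pos: [502.0, 23.6, 82.3]
tcp_rot: [-0.0, 0.998, -0.056, -0.004]
wrist_force: [-0.4, 0.3, -1.2]
gripper_width: 41.3
```

```bash
python3 -c "
from h import *
go(503.2,24.2,50,-6.4)
s=manip.observe();c=viewer.capture('wrist');cv2.imwrite('pics/w3.png',c['img'][:,:,::-1])
c=viewer.capture('scene');cv2.imwrite('pics/s3.png',cv2.resize(c['img'][150:260,200:345,::-1],None,fx=5,fy=5,interpolation=cv2.INTER_CUBIC))
"
```

```text
t 4.3 pos [502.   23.6  82.3] yaw -6.43 F [-0.4  0.3 -1.2] w 41.3
slide [1.3, -0.7, 32.3] turn -0.03
```

View pics/w3.png

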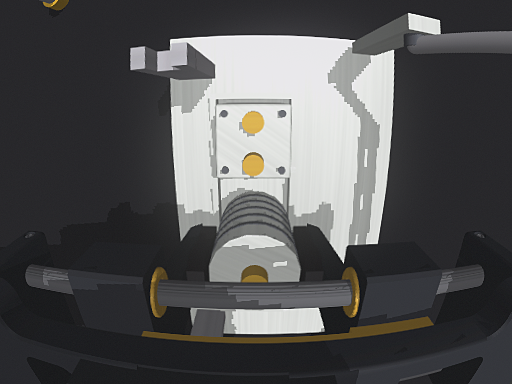

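View pics/s3.png

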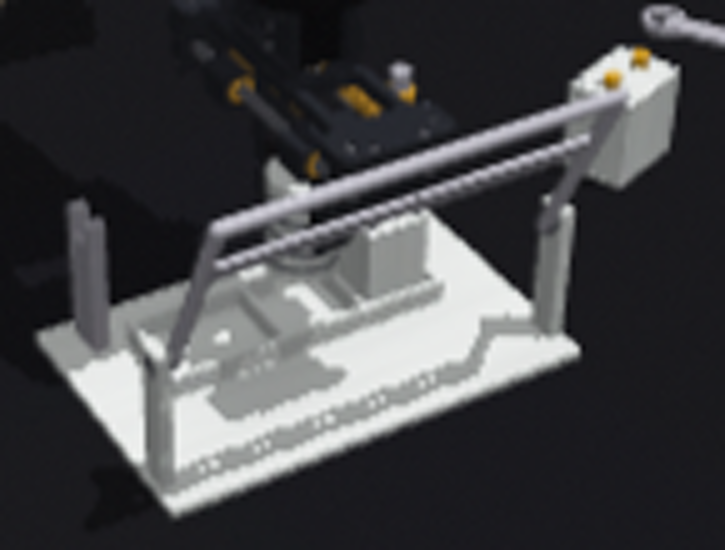

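The load is centred over the middle bay: its column is ~254 and the bay walls are at 218 and 290. Next I lower it.

play_rows([
  {"slide": [1.2,-0.6,12],"turn": 0,"gripper": 35},
  {"slide": [1.2,-0.6,22],"turn": 0,"gripper": 35},
  {"slide": [1.2,-0.6,30],"turn": 0,"gripper": 35},
  {"slide": [1.2,-0.6,34],"turn": 0,"gripper": 35},
  {"slide": [1.2,-0.6,36],"turn": 0,"gripper": 35},
])

```text
time_s: 4.9
ee_pos: [504.8, 24.1, 48.9]
tcp_rot: [0.0, 0.998, -0.056, -0.001]
wrist_force: [0.2, -0.1, -2.3]
gripper_width: 41.3
```

play_rows([
  {"slide": [-1,0,2],"turn": 0,"gripper": 35},
  {"slide": [-1,0,3.5],"turn": 0,"gripper": 35},
  {"slide": [-1,0,5],"turn": 0,"gripper": 35},
  {"slide": [-1,0,5],"turn": 0,"gripper": 35},
])

```text
time_s: 5.3
ee_pos: [503.9, 24.2, 43.9]
tcp_rot: [0.0, 0.998, -0.056, -0.001]
wrist_force: [0.4, 0.6, -2.5]
gripper_width: 41.3
```

play_rows([
  {"slide": [0,0,1],"turn": 0,"gripper": 35},
  {"slide": [0,0,2],"turn": 0,"gripper": 35},
  {"slide": [0,0,2],"turn": 0,"gripper": 35},
])

```text
time_s: 5.6
ee_pos: [504.0, 24.1, 43.6]
tcp_rot: [0.0, 0.998, -0.056, -0.001]
wrist_force: [-8.5, -0.6, 20.5]
gripper_width: 41.2
```

Contact comes at the floor height, so I release and retreat.

play_rows([
  {"slide": [0,0,-1],"turn": 0,"gripper": 60},
  {"slide": [0,0,-1],"turn": 0,"gripper": 60},
  {"slide": [0,0,-1],"turn": 0,"gripper": 60},
  {"slide": [0,0,-30],"turn": 0,"gripper": 60},
  {"slide": [0,0,-70],"turn": 0,"gripper": 60},
])

```text
time_s: 6.1
ee_pos: [503.1, 24.3, 112.9]
tcp_rot: [0.0, 0.998, -0.056, -0.003]
wrist_force: [0.9, 0.4, -0.2]
gripper_width: 60.6
```

```bash
python3 -c "
from h import *
go(483.6,289.8,180,12.5)
"
```

```text
t 6.1 pos [503.1  24.3 112.9] yaw -6.39 F [ 0.9  0.4 -0.2] w 60.6
slide [-49.3, -261.7, -66.9] turn -18.89
```

play_rows([
  {"slide": [-5,0,-50],"turn": 0,"gripper": 88},
  {"slide": [-10,-20,-85],"turn": 0,"gripper": 88},
  {"slide": [-50,-262,-67],"turn": -19,"gripper": 88},
  {"slide": [-50,-262,-67],"turn": -19,"gripper": 88},
  {"slide": [-50,-262,-67],"turn": -19,"gripper": 88},
])

```text
time_s: 6.6
ee_pos: [487.7, 196.4, 187.1]
tcp_rot: [-0.0, 0.994, 0.112, -0.003]
wrist_force: [1.5, -0.2, -0.1]
gripper_width: 88.4
```

```bash
python3 -c "
from h import *
go(483.6,289.8,180,12.5)
"
```

```text
t 6.6 pos [487.7 196.4 187.1] yaw 12.84 F [ 1.5 -0.2 -0.1] w 88.4
slide [16.8, -92.0, 7.2] turn 0.34
```

play_rows([
  {"slide": [17,-92,7],"turn": 0.3,"gripper": 88},
  {"slide": [17,-92,7],"turn": 0.3,"gripper": 88},
  {"slide": [17,-92,7],"turn": 0.3,"gripper": 88},
  {"slide": [17,-92,7],"turn": 0.3,"gripper": 88},
  {"slide": [17,-92,7],"turn": 0.3,"gripper": 88},
])

```text
time_s: 7.1
ee_pos: [484.1, 288.8, 180.1]
tcp_rot: [-0.0, 0.994, 0.109, -0.003]
wrist_force: [0.2, -1.2, -0.3]
gripper_width: 88.2
```

```bash
python3 wl.py; python3 -c "
from h import *
go(483.6,289.8,180,12.5)
s=manip.observe();c=viewer.capture('wrist');cv2.imwrite('pics/w4.png',c['img'][:,:,::-1])
"
```

```text
brass [257.1 166.9] 125 [482.7 307.3  70. ]
brass [138.1 204.5] 169 [382.5 249.2  70. ]
brass [257.6 202.5] 139 [490.1 276.3  70. ]
brass [421.  284.1] 571 [693.3 218.6  70. ]
brass [ 87.7 284.4] 564 [323.3 133.9  70. ]
brass [369.7 328.4] 1590 [655. 149.  70.]
brass [ 64.7 373. ] 90 [249.4 -90.6  70. ]
t 7.15 pos [484.2 288.6 180.2] yaw 12.44 F [-0.6 -0.7 -0. ] w 88.0
slide [-0.3, -1.3, 0.2] turn -0.06
```

View pics/w4.png

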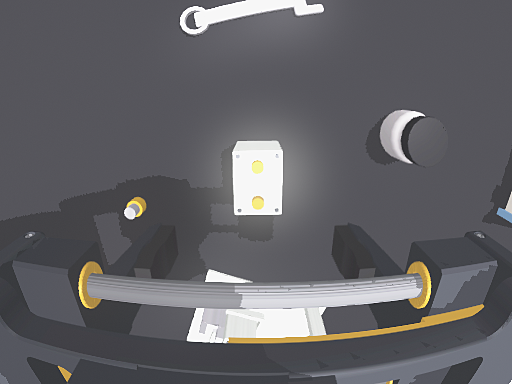

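The filter's top face is centred near (257,184), with brass at (257,167) and (258,202), screws at (238,156), (277,156), (239,210) and (277,210), and clear space all around it.

```bash
python3 -c "
from h import *
s=manip.observe();c=viewer.capture('wrist')
P=wcast(c,s,[[238,156],[277,156],[277,210],[239,210]],62)[:,:2].astype(np.float32)
print(P,P.mean(0),cv2.minAreaRect(P))
go(486.4,291.5,40,13.2)
"
```

```text
[[465.06256 311.1646 ]
 [498.076   318.5408 ]
 [509.94928 269.87503]
 [476.0171  262.29703]] [487.27625 290.46936] ((487.50592041015625, 290.5198059082031), (34.76807403564453, 50.10816955566406), 12.634980201721191)
t 7.25 pos [484.2 288.7 180.4] yaw 12.43 F [-0.5 -0.1  0.3] w 87.9
slide [3.5, -2.0, 140.4] turn -0.77
```

play_rows([
  {"slide": [3.5,-1.6,40],"turn": -0.5,"gripper": 80},
  {"slide": [3.5,-1.6,80],"turn": -0.5,"gripper": 80},
  {"slide": [3.5,-1.6,115],"turn": -0.5,"gripper": 80},
  {"slide": [3.5,-1.6,140],"turn": -0.5,"gripper": 70},
  {"slide": [3.5,-1.6,140],"turn": -0.5,"gripper": 60},
])

```text
time_s: 7.75
ee_pos: [485.2, 289.7, 37.6]
tcp_rot: [0.0, 0.994, 0.112, -0.006]
wrist_force: [0.6, 0.0, 0.8]
gripper_width: 65.7
```

play_rows([
  {"slide": [0.5,0,0],"turn": 0,"gripper": 36},
  {"slide": [0.5,0,0],"turn": 0,"gripper": 36},
  {"slide": [0.5,0,0],"turn": 0,"gripper": 36},
  {"slide": [0.5,0,0],"turn": 0,"gripper": 36},
  {"slide": [0.5,0,0],"turn": 0,"gripper": 36},
], newtons=30)

```text
time_s: 8.25
ee_pos: [486.4, 289.9, 39.1]
tcp_rot: [0.0, 0.994, 0.112, -0.004]
wrist_force: [-0.8, -2.2, 7.1]
gripper_width: 43.6
```

play_rows([
  {"slide": [0,0,-40],"turn": 0,"gripper": 36},
  {"slide": [0,0,-85],"turn": 0,"gripper": 36},
  {"slide": [0,0,-130],"turn": 0,"gripper": 36},
  {"slide": [0,0,-130],"turn": 0,"gripper": 36},
])

```text
time_s: 8.65
ee_pos: [489.6, 291.0, 175.1]
tcp_rot: [-0.001, 0.994, 0.112, 0.001]
wrist_force: [0.0, 0.1, -4.8]
gripper_width: 43.9
```

```bash
python3 -c "
from h import *
go(485,-37,168,-6.4)
"
```

```text
t 8.65 pos [489.6 291.  175.1] yaw 12.88 F [ 0.   0.1 -4.8] w 43.9
slide [-77.6, 318.7, 6.3] turn 19.28
```

play_rows([
  {"slide": [-78,319,0],"turn": 19.3,"gripper": 36},
  {"slide": [-78,319,0],"turn": 19.3,"gripper": 36},
  {"slide": [-78,319,0],"turn": 19.3,"gripper": 36},
  {"slide": [-78,319,0],"turn": 19.3,"gripper": 36},
  {"slide": [-78,319,0],"turn": 19.3,"gripper": 36},
])

```text
time_s: 9.15
ee_pos: [484.2, 38.4, 172.1]
tcp_rot: [-0.001, 0.998, -0.056, -0.0]
wrist_force: [1.1, -0.5, -5.1]
gripper_width: 43.6
```

```bash
python3 -c "
from h import *
go(496.3,-37,165,-6.4)
"
```

```text
t 9.15 pos [484.2  38.4 172.1] yaw -6.41 F [ 1.1 -0.5 -5.1] w 43.6
slide [20.4, 73.6, 6.8] turn -0.01
```

play_rows([
  {"slide": [20.4,73.5,7],"turn": 0,"gripper": 36},
  {"slide": [20.4,73.5,7],"turn": 0,"gripper": 36},
  {"slide": [20.4,73.5,7],"turn": 0,"gripper": 36},
  {"slide": [20.4,73.5,30],"turn": 0,"gripper": 36},
  {"slide": [20.4,73.5,30],"turn": 0,"gripper": 36},
])

```text
time_s: 9.65
ee_pos: [494.5, -35.9, 139.0]
tcp_rot: [-0.002, 0.998, -0.056, -0.003]
wrist_force: [0.1, -0.7, -4.3]
gripper_width: 43.8
```

```bash
python3 -c "
from h import *
go(496.3,-37,85,-6.4)
s=manip.observe();c=viewer.capture('wrist');cv2.imwrite('pics/w5.png',c['img'][:,:,::-1])
cv2.imwrite('pics/w5z.png',cv2.resize(c['img'][40:290,140:400,::-1],None,fx=2.3,fy=2.3,interpolation=cv2.INTER_NEAREST))
"
```

```text
t 9.65 pos [494.5 -35.9 139. ] yaw -6.41 F [ 0.1 -0.7 -4.3] w 43.8
slide [2.3, 1.1, 54.0] turn -0.01
```

View pics/w5z.png

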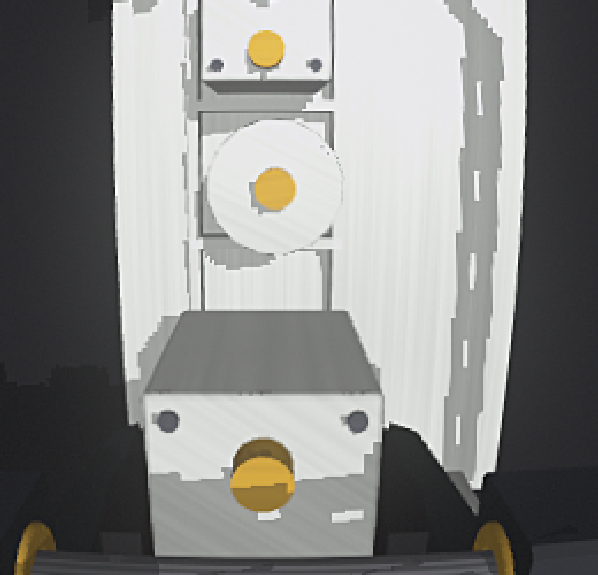

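The load is down inside its bay with brass at (260,122), and the filter hangs square to the tray above the long bay. Next I check the bay walls numerically.

```bash
python3 -c "
from h import *
s=manip.observe();c=viewer.capture('wrist')
z=lambda P:np.array(P)/2.3+[140,40]
a=np.radians(-6.4);X=np.array([np.cos(a),np.sin(a)]);Y=np.array([-np.sin(a),np.cos(a)])
def f(n,P,zz):
  W=wcast(c,s,z(P),zz)[:,:2];print(n,W.round(1).tolist(),(np.c_[W@X,W@Y]-[X@[502.1,14.6],Y@[502.1,14.6]]).round(1).tolist())
f('load brass',[[276,189]],75)
f('inner walls',[[203,260],[203,300],[328,260],[328,300]],19)
f('cross wall edges y',[[265,237],[265,248]],19)
f('cross wall2',[[265,101],[265,111]],19)
f('base front/back',[[112,20],[122,300],[526,30],[510,330]],5)
f('part near face bottom corners (z=99)',[[183,311],[348,311]],s['ee_pos'][2]-39)
f('part near face top corners',[[145,394],[383,394]],s['ee_pos'][2]-39+62)
R,t=wpose(s);print('tcp tray',((t[:2]-[502.1,14.6])@np.c_[X,Y]).round(1))
"
```

```text
load brass [[506.5, 23.1]] [[3.4, 9.0]]
inner walls [[476.1, -4.9], [474.1, -20.5], [523.6, -10.1], [522.2, -25.8]] [[-23.6, -22.3], [-23.9, -38.0], [24.1, -22.2], [24.4, -37.9]]
cross wall edges y [[500.6, 1.2], [500.2, -3.0]] [[0.0, -13.5], [0.0, -17.7]]
cross wall2 [[506.3, 52.2], [505.9, 48.5]] [[-0.0, 37.9], [-0.0, 34.1]]
base front/back [[450.2, 94.1], [438.8, -19.9], [615.5, 75.7], [600.9, -50.4]] [[-60.4, 73.2], [-59.1, -41.3], [105.9, 73.4], [105.4, -53.6]]
part near face bottom corners (z=99) [[478.5, -4.0], [521.8, -8.7]] [[-21.4, -21.1], [22.2, -21.0]]
part near face top corners [[479.1, -3.3], [521.2, -7.8]] [[-20.9, -20.3], [21.5, -20.2]]
tcp tray [ -1.2 -51.1]
```

play_rows([
  {"slide": [0,0,20],"turn": 0,"gripper": 36},
  {"slide": [0,0,40],"turn": 0,"gripper": 36},
  {"slide": [0,0,55],"turn": 0,"gripper": 36},
  {"slide": [0,0,65],"turn": 0,"gripper": 36},
  {"slide": [0,0,70],"turn": 0,"gripper": 36},
])

```text
time_s: 10.25
ee_pos: [495.9, -35.6, 71.5]
tcp_rot: [-0.002, 0.998, -0.055, -0.001]
wrist_force: [-0.7, -0.2, -3.7]
gripper_width: 43.7
```

```bash
python3 -c "
from h import *
go(496,-37,44,-6.4)
s=manip.observe();c=viewer.capture('wrist')
cv2.imwrite('pics/w6z.png',cv2.resize(c['img'][40:290,140:400,::-1],None,fx=2.3,fy=2.3,interpolation=cv2.INTER_NEAREST))
"
```

```text
t 10.25 pos [495.9 -35.6  71.5] yaw -6.34 F [-0.7 -0.2 -3.7] w 43.7
slide [0.3, 1.4, 27.4] turn 0.06
```

View pics/w6z.png

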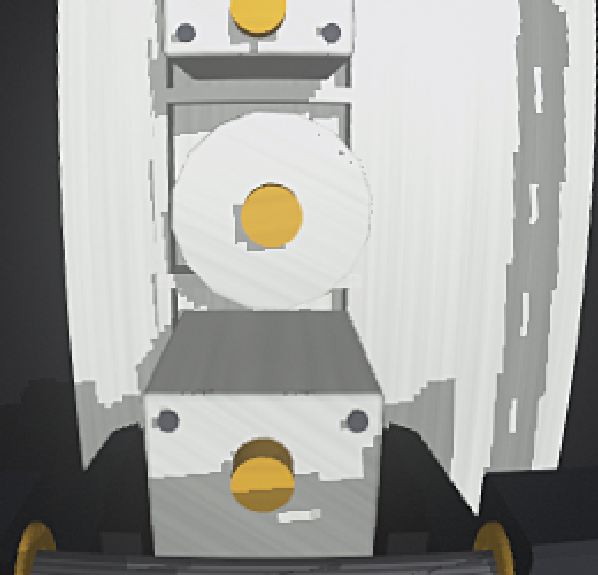

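```bash
python3 -c "
from h import *
s=manip.observe();c=viewer.capture('wrist')
z=lambda P:np.array(P)/2.3+[140,40]
a=np.radians(-6.4);X=np.array([np.cos(a),np.sin(a)]);Y=np.array([-np.sin(a),np.cos(a)])
def f(n,P,zz):
  W=wcast(c,s,z(P),zz)[:,:2];print(n,(np.c_[W@X,W@Y]-[X@[502.1,14.6],Y@[502.1,14.6]]).round(1).tolist())
f('walls',[[174,295],[347,295]],19)
f('cross wall',[[170,274],[170,288]],19)
f('part bottom',[[183,311],[349,311]],s['ee_pos'][2]-39)
f('load',[[271,215]],75)
"
```

```text
walls [[-25.0, -19.4], [23.9, -19.3]]
cross wall [[-25.9, -13.4], [-26.1, -17.4]]
part bottom [[-20.9, -20.7], [23.0, -20.6]]
load [[1.9, 9.5]]
```

play_rows([
  {"slide": [-1.5,0,4],"turn": 0,"gripper": 36},
  {"slide": [-1.5,0,10],"turn": 0,"gripper": 36},
  {"slide": [-1.5,0,16],"turn": 0,"gripper": 36},
  {"slide": [-1.5,0,20],"turn": 0,"gripper": 36},
  {"slide": [-1.5,0,22],"turn": 0,"gripper": 36},
])

```text
time_s: 10.85
ee_pos: [494.2, -35.5, 49.2]
tcp_rot: [-0.002, 0.998, -0.055, -0.001]
wrist_force: [0.3, 0.5, -4.0]
gripper_width: 44.4
```

Below the wall tops with no contact, so it has entered the bay.

play_rows([
  {"slide": [0.3,0,1.5],"turn": 0,"gripper": 36},
  {"slide": [0.3,0,3],"turn": 0,"gripper": 36},
  {"slide": [0.3,0,4.5],"turn": 0,"gripper": 36},
  {"slide": [0.3,0,5.5],"turn": 0,"gripper": 36},
])

```text
time_s: 11.25
ee_pos: [494.6, -35.5, 44.1]
tcp_rot: [-0.002, 0.998, -0.055, -0.001]
wrist_force: [-3.7, 2.1, 11.3]
gripper_width: 43.7
```

play_rows([
  {"slide": [0,0,0],"turn": 0,"gripper": 60},
  {"slide": [0,0,0],"turn": 0,"gripper": 60},
  {"slide": [0,0,0],"turn": 0,"gripper": 60},
  {"slide": [0,0,-30],"turn": 0,"gripper": 60},
  {"slide": [0,0,-75],"turn": 0,"gripper": 60},
])

```text
time_s: 11.75
ee_pos: [493.6, -35.5, 118.4]
tcp_rot: [-0.002, 0.998, -0.056, -0.004]
wrist_force: [0.1, -0.5, 0.3]
gripper_width: 60.1
```

play_rows([
  {"slide": [0,0,-50],"turn": 0,"gripper": 60},
  {"slide": [0,0,-100],"turn": 0,"gripper": 60},
  {"slide": [0,0,-120],"turn": 0,"gripper": 60},
  {"slide": [0,0,-120],"turn": 0,"gripper": 60},
])

```text
time_s: 12.15
ee_pos: [495.5, -36.4, 241.4]
tcp_rot: [-0.002, 0.998, -0.055, -0.0]
wrist_force: [-0.5, -0.4, -1.2]
gripper_width: 60.1
```

```bash
python3 -c "
from h import *
go(496,-37,44,-6.4)
s=manip.observe();c=viewer.capture('wrist');cv2.imwrite('pics/w7.png',c['img'][:,:,::-1])
c=viewer.capture('scene');cv2.imwrite('pics/s7.png',cv2.resize(c['img'][120:260,190:345,::-1],None,fx=5,fy=4.2,interpolation=cv2.INTER_CUBIC))
"
```

```text
t 12.15 pos [495.5 -36.4 241.4] yaw -6.36 F [-0.5 -0.4 -1.2] w 60.1
slide [0.8, 1.2, 197.4] turn 0.04
```

View pics/w7.png

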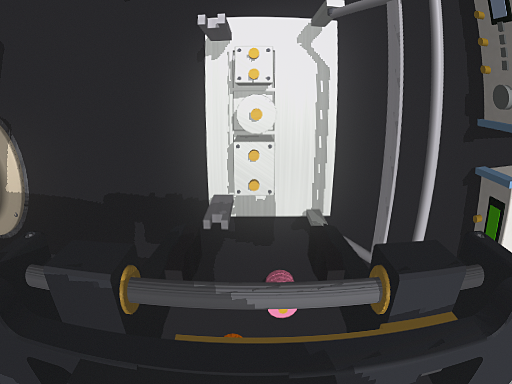

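View pics/s7.png

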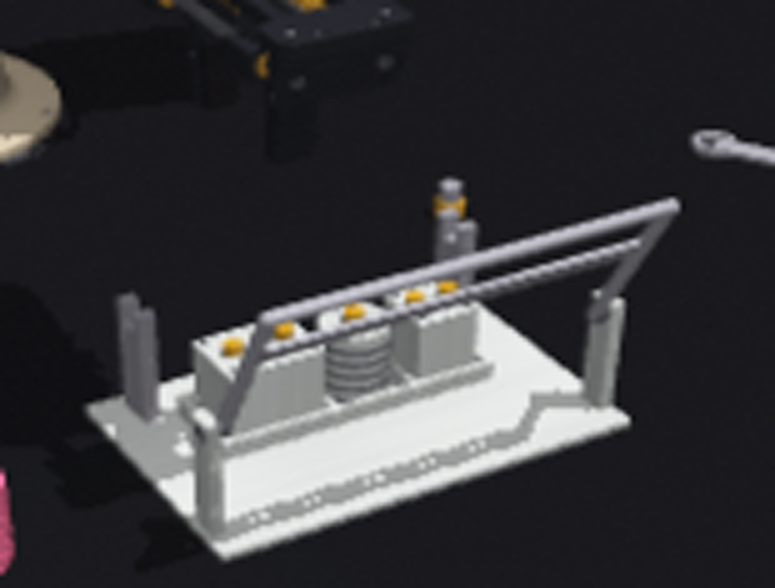

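All three parts stand level in their bays: the tops in the wrist view are at (253,64), (256,114) and (253,170). In the scene view the load and filter sit below the wall rims and upright. Next is the bail.

play_rows([
  {"slide": [40,-25,-10],"turn": 0,"gripper": 0},
  {"slide": [85,-52,-10],"turn": 0,"gripper": 0},
  {"slide": [130,-52,-10],"turn": 0,"gripper": 0},
  {"slide": [169,-52,-8],"turn": 0,"gripper": 0},
  {"slide": [169,-52,-8],"turn": 0,"gripper": 0},
], newtons=15)

```text
time_s: 12.75
ee_pos: [670.2, -3.6, 238.6]
tcp_rot: [-0.003, 0.998, -0.056, -0.007]
wrist_force: [-1.1, -0.2, -1.0]
gripper_width: 22.2
```

play_rows([
  {"slide": [0,0,0],"turn": 0,"gripper": 0},
  {"slide": [0,0,0],"turn": 0,"gripper": 0},
  {"slide": [0,0,0],"turn": 0,"gripper": 0},
])

```text
time_s: 13.05
ee_pos: [669.4, -3.5, 238.7]
tcp_rot: [-0.003, 0.998, -0.056, -0.007]
wrist_force: [-1.2, 0.3, -0.3]
gripper_width: 1.0
```

```bash
cat >> h.py <<'E'
A=np.radians(-6.4);TX=np.array([np.cos(A),np.sin(A)]);TY=np.array([-np.sin(A),np.cos(A)]);TO=np.array([502.3,14.9])
def tray(p): return np.array([(p[:2]-TO)@TX,(p[:2]-TO)@TY,p[2]])
E
python3 -c "
from h import *
s=manip.observe();print(tray(s['ee_pos']).round(1));go(600,0,190,-6.4)
c=viewer.capture('wrist');cv2.imwrite('pics/w8.png',c['img'][:,:,::-1])
c=viewer.capture('scene');cv2.imwrite('pics/s8.png',cv2.resize(c['img'][100:260,190:345,::-1],None,fx=5,fy=3.7,interpolation=cv2.INTER_CUBIC))
"
```

```text
[168.1   0.3 238.7]
t 13.05 pos [669.4  -3.5 238.7] yaw -6.38 F [-1.2  0.3 -0.3] w 1.0
slide [-68.7, 4.5, 49.7] turn 0.02
```

View pics/w8.png

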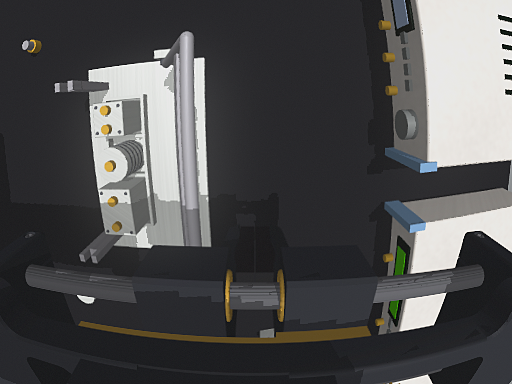

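View pics/s8.png

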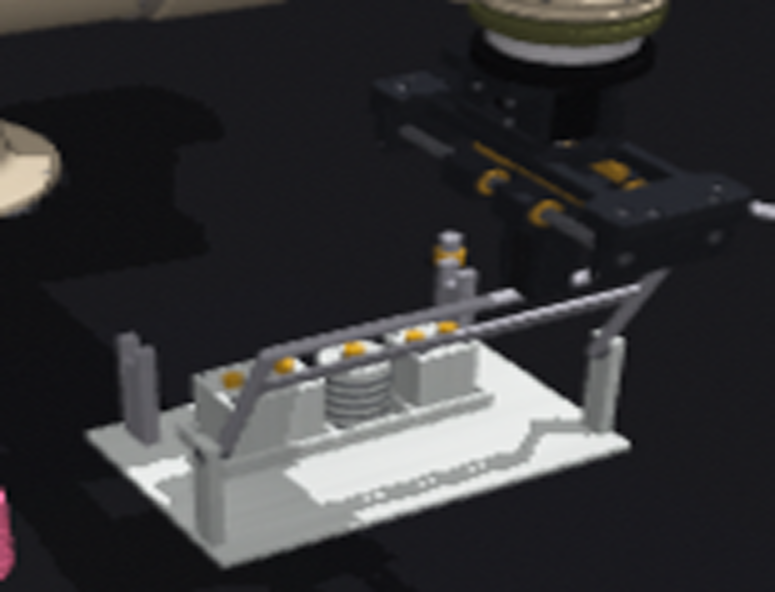

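The closed fingers are behind the bar (bar column ~188, fingers ~255) with clear space. Next I descend and push forward.

play_rows([
  {"slide": [0,0,25],"turn": 0,"gripper": 0},
  {"slide": [0,0,49],"turn": 0,"gripper": 0},
  {"slide": [-8,0,49],"turn": 0,"gripper": 0},
  {"slide": [-16,0,47],"turn": 0,"gripper": 0},
  {"slide": [-26,0,45],"turn": 0,"gripper": 0},
])

```text
time_s: 13.65
ee_pos: [643.1, -0.4, 196.0]
tcp_rot: [-0.003, 0.998, -0.056, -0.006]
wrist_force: [2.9, -0.3, 3.0]
gripper_width: 0.3
```

play_rows([
  {"slide": [-12,0,-4],"turn": 0,"gripper": 0},
  {"slide": [-24,0,-6],"turn": 0,"gripper": 0},
  {"slide": [-36,0,-6],"turn": 0,"gripper": 0},
  {"slide": [-48,0,-6],"turn": 0,"gripper": 0},
  {"slide": [-60,0,-4],"turn": 0,"gripper": 0},
])

```text
time_s: 14.15
ee_pos: [583.3, 6.3, 202.7]
tcp_rot: [-0.002, 0.998, -0.056, -0.003]
wrist_force: [0.7, -0.6, 1.2]
gripper_width: 0.7
```

```bash
python3 -c "
from h import *
s=manip.observe();print(tray(s['ee_pos']).round(1))
c=viewer.capture('wrist');cv2.imwrite('pics/w9.png',c['img'][:,:,::-1])
c=viewer.capture('scene');cv2.imwrite('pics/s9.png',cv2.resize(c['img'][100:260,190:345,::-1],None,fx=5,fy=3.7,interpolation=cv2.INTER_CUBIC))
"
```

```text
[ 81.5   0.4 202.7]
```

View pics/s9.png

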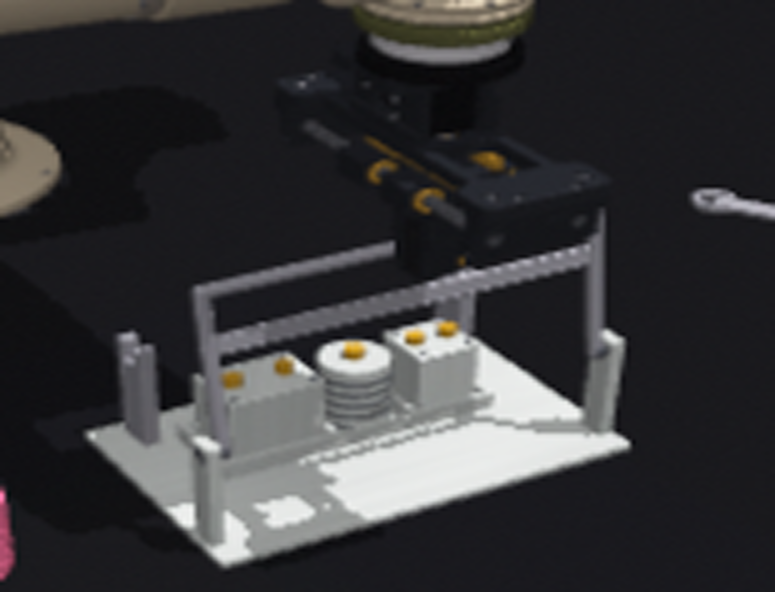

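play_rows([
  {"slide": [-12,0,4],"turn": 0,"gripper": 0},
  {"slide": [-23,0,8],"turn": 0,"gripper": 0},
  {"slide": [-34,0,12],"turn": 0,"gripper": 0},
  {"slide": [-42,0,17],"turn": 0,"gripper": 0},
  {"slide": [-49,0,21],"turn": 0,"gripper": 0},
])

```text
time_s: 14.75
ee_pos: [533.9, 12.0, 182.3]
tcp_rot: [-0.002, 0.998, -0.056, -0.004]
wrist_force: [0.5, -0.3, 0.6]
gripper_width: 0.6
```

```bash
python3 -c "
from h import *
s=manip.observe();print(tray(s['ee_pos']).round(1))
c=viewer.capture('wrist');cv2.imwrite('pics/w10.png',c['img'][:,:,::-1])
c=viewer.capture('scene');cv2.imwrite('pics/s10.png',cv2.resize(c['img'][100:260,190:345,::-1],None,fx=5,fy=3.7,interpolation=cv2.INTER_CUBIC))
"
```

```text
[ 31.8   0.6 182.3]
```

View pics/s10.png

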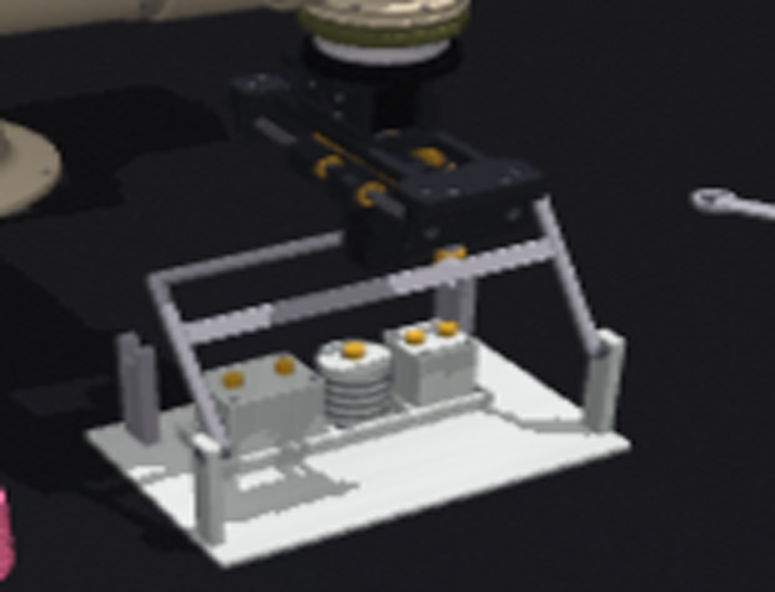

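View pics/w10.png

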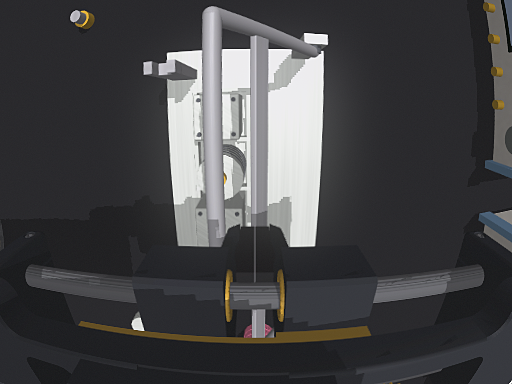

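The bail now leans forward at about 0.95 rad: in the wrist view the bar is at column ~213 and the strap at ~260. I'll lift over the bar and press it down along its arc.

play_rows([
  {"slide": [5,0,-15],"turn": 0,"gripper": 0},
  {"slide": [3,0,-32],"turn": 0,"gripper": 0},
  {"slide": [-12,0,-32],"turn": 0,"gripper": 0},
  {"slide": [-26,0,-30],"turn": 0,"gripper": 0},
  {"slide": [-27,0,-20],"turn": 0,"gripper": 0},
])

```text
time_s: 15.35
ee_pos: [506.8, 15.1, 202.9]
tcp_rot: [-0.002, 0.998, -0.055, -0.004]
wrist_force: [-0.3, -1.2, 0.5]
gripper_width: 0.5
```

```bash
python3 -c "
from h import *
s=manip.observe();print(tray(s['ee_pos']).round(1),s['wrist_force'])
c=viewer.capture('scene');cv2.imwrite('pics/s11.png',cv2.resize(c['img'][100:260,190:345,::-1],None,fx=5,fy=3.7,interpolation=cv2.INTER_CUBIC))
"
```

```text
[  4.4   0.7 202.9] [-0.32982203 -1.15496436  0.45317363]
```

View pics/s11.png

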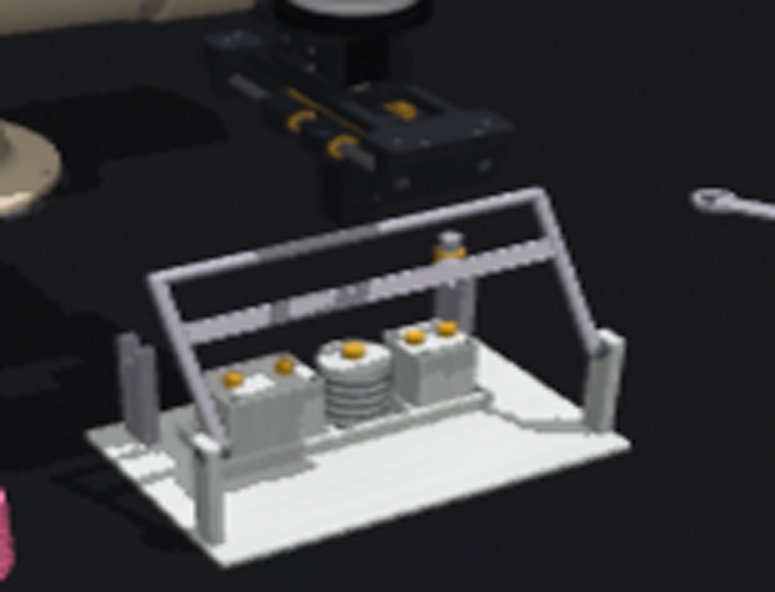

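play_rows([
  {"slide": [-2,0,10],"turn": 0,"gripper": 0},
  {"slide": [-8,0,20],"turn": 0,"gripper": 0},
  {"slide": [-16,0,29],"turn": 0,"gripper": 0},
  {"slide": [-23,0,38],"turn": 0,"gripper": 0},
  {"slide": [-29,0,48],"turn": 0,"gripper": 0},
])

```text
time_s: 15.9
ee_pos: [477.2, 18.5, 152.3]
tcp_rot: [-0.003, 0.998, -0.056, -0.005]
wrist_force: [-0.7, 0.7, 1.0]
gripper_width: 0.3
```

```bash
python3 -c "
from h import *
s=manip.observe();print(tray(s['ee_pos']).round(1),s['wrist_force'])
c=viewer.capture('scene');cv2.imwrite('pics/s12.png',cv2.resize(c['img'][100:260,190:345,::-1],None,fx=5,fy=3.7,interpolation=cv2.INTER_CUBIC))
"
```

```text
[-25.3   0.8 152.3] [-0.68732786  0.66719036  0.98919463]
```

View pics/s12.png

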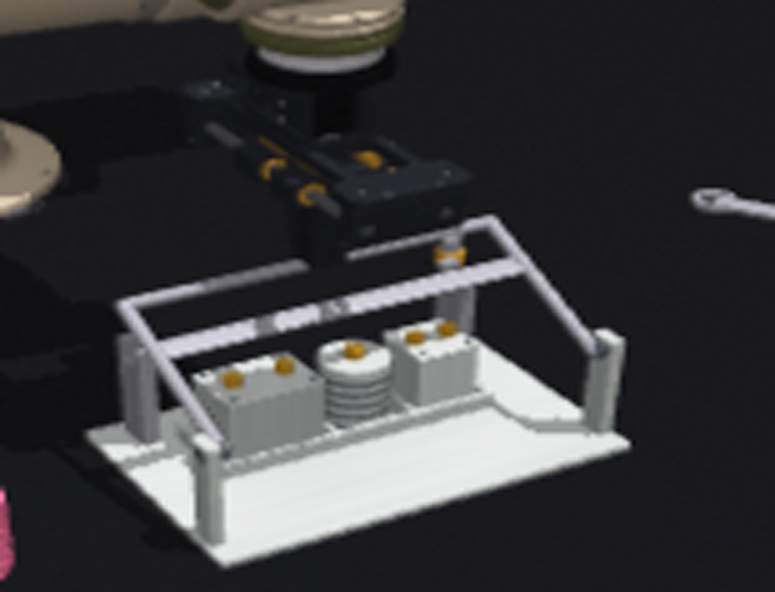

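play_rows([
  {"slide": [-5,0,9],"turn": 0,"gripper": 0},
  {"slide": [-9.5,0,19],"turn": 0,"gripper": 0},
  {"slide": [-12.5,0,29],"turn": 0,"gripper": 0},
  {"slide": [-14,0,39],"turn": 0,"gripper": 0},
  {"slide": [-15,0,47],"turn": 0,"gripper": 0},
])

```text
time_s: 16.45
ee_pos: [460.1, 20.7, 102.9]
tcp_rot: [-0.003, 0.998, -0.056, -0.007]
wrist_force: [-0.1, 0.5, 1.0]
gripper_width: 0.2
```

```bash
python3 -c "
from h import *
s=manip.observe();print(tray(s['ee_pos']).round(1),s['wrist_force'])
c=viewer.capture('scene');cv2.imwrite('pics/s13.png',cv2.resize(c['img'][100:260,190:345,::-1],None,fx=5,fy=3.7,interpolation=cv2.INTER_CUBIC))
"
```

```text
[-42.5   1.1 102.9] [-0.10136731  0.52293907  1.04920018]
```

View pics/s13.png

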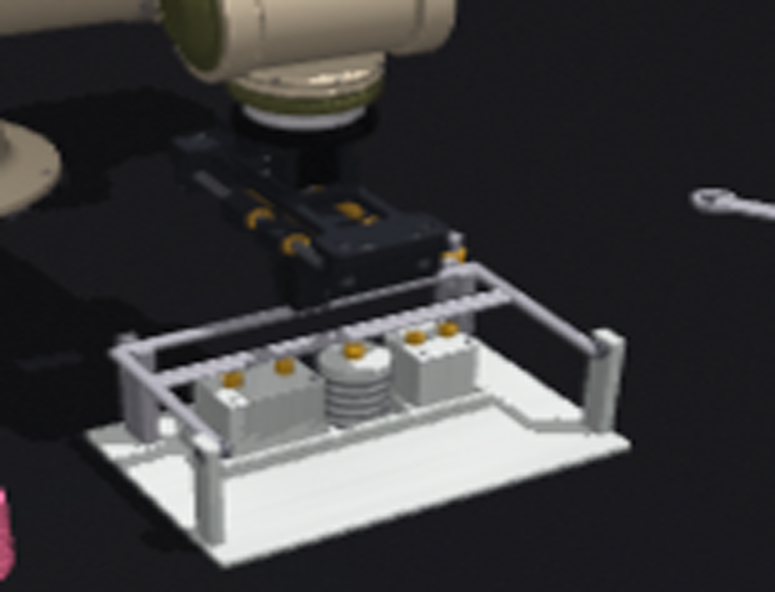

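play_rows([
  {"slide": [1.5,0,2],"turn": 0,"gripper": 0},
  {"slide": [1.5,0,4],"turn": 0,"gripper": 0},
  {"slide": [1.5,0,5],"turn": 0,"gripper": 0},
  {"slide": [1.5,0,6],"turn": 0,"gripper": 0},
])

```text
time_s: 16.9
ee_pos: [461.3, 20.7, 97.2]
tcp_rot: [-0.003, 0.998, -0.056, -0.007]
wrist_force: [-6.8, 1.2, 23.1]
gripper_width: 0.6
```

play_rows([
  {"slide": [0.5,0,0.5],"turn": 0,"gripper": 0},
  {"slide": [0.5,0,0.5],"turn": 0,"gripper": 0},
])

```text
time_s: 17.1
ee_pos: [461.6, 20.7, 97.5]
tcp_rot: [-0.003, 0.998, -0.055, -0.008]
wrist_force: [-5.8, 0.9, 11.7]
gripper_width: 0.2
```

Stiff stop at the home height. I lift off and check.

play_rows([
  {"slide": [0,0,-10],"turn": 0,"gripper": 0},
  {"slide": [0,0,-40],"turn": 0,"gripper": 0},
  {"slide": [0,0,-80],"turn": 0,"gripper": 0},
  {"slide": [0,0,-120],"turn": 0,"gripper": 0},
  {"slide": [0,40,-140],"turn": 0,"gripper": 0},
])

```text
time_s: 17.6
ee_pos: [460.3, -18.2, 241.2]
tcp_rot: [-0.002, 0.999, -0.053, -0.005]
wrist_force: [0.4, -0.3, -0.3]
gripper_width: 0.7
```

```bash
python3 -c "
from h import *
s=manip.observe();print(s['time_s'],tray(s['ee_pos']).round(1),s['wrist_force'])
c=viewer.capture('wrist');cv2.imwrite('pics/w14.png',c['img'][:,:,::-1])
P=lambda x,y,z:[*(TO+TX*x+TY*y),z]
print('home bar predicted',wproj(c,s,[P(-40,90,82),P(-40,0,82)]).round(1).tolist(),'q=.08',wproj(c,s,[P(-40,90,91.6)]).round(1).tolist())
c=viewer.capture('scene');cv2.imwrite('pics/s14.png',cv2.resize(c['img'][150:260,195:335,::-1],None,fx=5.7,fy=5.4,interpolation=cv2.INTER_CUBIC))
g=lambda *a:((proj(c,[P(*a)])[0]-[195,150])*[5.7,5.4]).round(1)
print('bar ends home',g(-40,115,82),g(-40,-115,82),'5mm high',g(-40,115,87),g(-40,-115,87))
"
```

```text
17.6 [-38.1 -37.6 241.2] [ 0.39188628 -0.29738938 -0.3033916 ]
home bar predicted [[253.8, 47.6], [253.2, 137.7]] q=.08 [[253.6, 45.8]]
bar ends home [508.7 131. ] [103.6 255.6] 5mm high [509.2 123.3] [103.1 247.5]
```

View pics/s14.png

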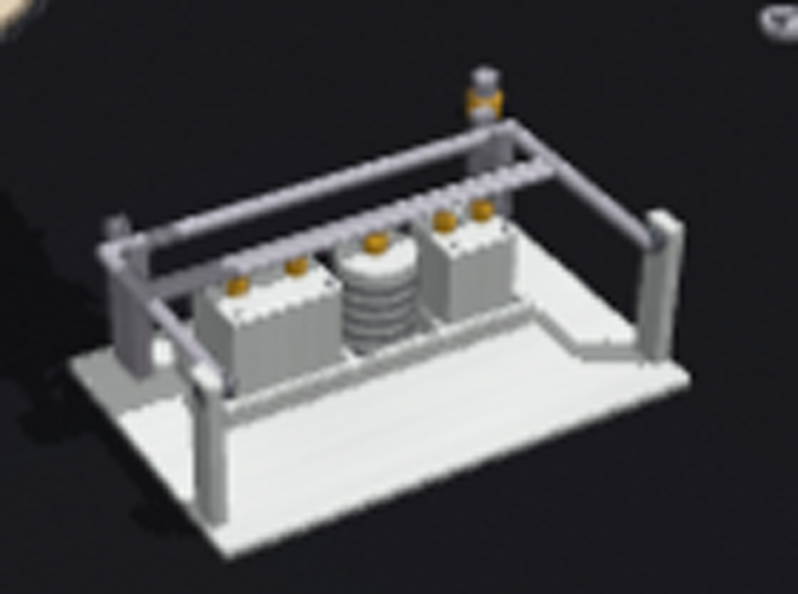

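View pics/w14.png

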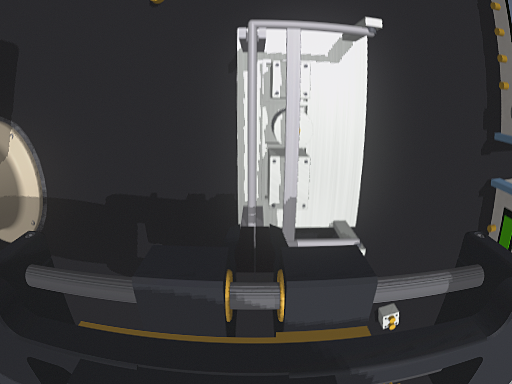

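```bash
python3 -c "
from h import *
c=viewer.capture('scene')
P=lambda x,y,z:[*(TO+TX*x+TY*y),z]
cv2.imwrite('pics/s15a.png',cv2.hconcat([cv2.resize(c['img'][180:230,205:240,::-1],None,fx=10,fy=10,interpolation=cv2.INTER_NEAREST),cv2.resize(c['img'][155:205,270:320,::-1],None,fx=8,fy=10,interpolation=cv2.INTER_NEAREST)]))
for n,p in dict(forkR=(-40,-104,92),forkL=(-40,104,92),barR=(-40,-115,82),barL=(-40,115,82),hingeR=(80,-124,92),hingeL=(80,124,92),cornFR=(-60,-130,5),cornBL=(105,130,5),cornBR=(105,-130,5)).items(): print(n,proj(c,[P(*p)]).round(1), ((proj(c,[P(*p)])[0]-[205,180])*10).round(), ((proj(c,[P(*p)])[0]-[270,155])*[8,10]+[350,0]).round())
"
```

```text
forkR [[216.7 193.1]] [117. 131.] [-77. 381.]
forkL [[281.3 172.4]] [763. -76.] [440. 174.]
barR [[213.2 197.3]] [ 82. 173.] [-105.  423.]
barL [[284.2 174.3]] [792. -57.] [464. 193.]
hingeR [[230.8 220.2]] [258. 402.] [ 36. 652.]
hingeL [[311.6 191.4]] [1066.  114.] [683. 364.]
cornFR [[206.6 217.1]] [ 16. 371.] [-157.  621.]
cornBL [[315.9 220.5]] [1109.  405.] [717. 655.]
cornBR [[234.  252.8]] [290. 728.] [ 62. 978.]
```

View pics/s15a.png

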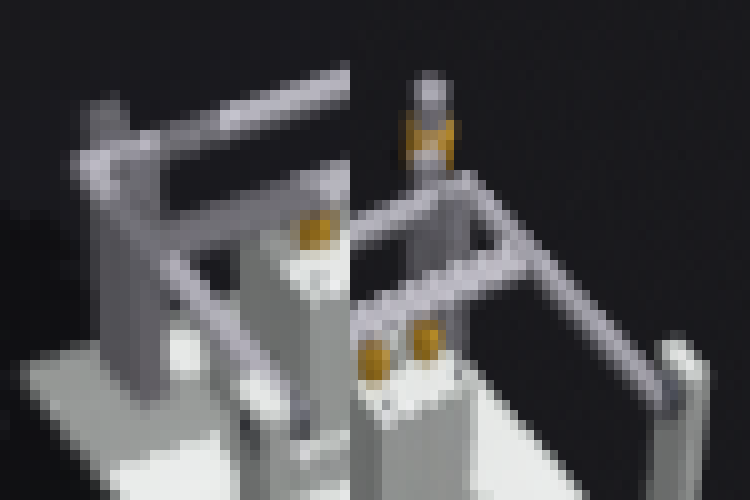

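```bash
python3 -c "
from h import *
c=viewer.capture('scene');a=cv2.imread('pics/scene0.png');b=c['img'][:,:,::-1]
cv2.imwrite('pics/cmp.png',cv2.vconcat([a[140:320,60:400],b[140:320,60:400]]))
"
```

```text
(no output)
```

View pics/cmp.png

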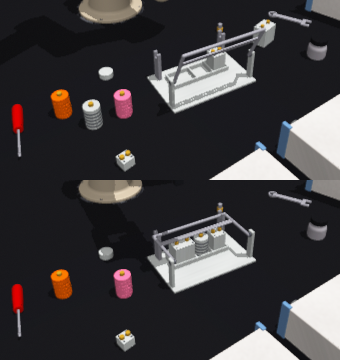

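The before and after pictures match for every bystander: pad, puck, orange, pink, driver, wrench, jar and adapter. The bail is closed over three upright parts.

```bash
python3 -c "
from bench import sign_off
print(sign_off())"
```

```text
the job is handed in; nothing more can be done
None
```

The round load is on the floor of the middle bay, the filter module is on the floor of the long bay, and the bail is closed over them with its bar in both catch forks. I handed the job in at about 18 s, with the arm lifted clear.

- **Parts:** each one met the bay floor with the tool about 5 mm higher than where I gripped it on the bench, which matches the floor height. The scene view showed both upright. In the last measurement from above, the load sat 2–3 mm off the middle of its bay, within the slack.
- **Bail:** I pressed the bar until it stopped hard, at 11–23 N. By the tool position its centre was then at about 82 mm, the home height. The final scene picture put the bar ends about 1 pixel from the computed home position. That is about the same error as the fixed hinge posts show, so I took it as camera calibration error.
- **Disagreement:** the top and wrist cameras put the tray 2–4 mm apart. I used the wrist camera, and both parts went in without touching the walls.
- **Other things on the bench:** comparing first and last scene pictures by eye, the other things were in the same places, as were the orange and pink look-alikes.

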